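# Clamp a filter head in its check nest and hold the bowl home on its spring

### The arm

A 7-joint arm with a two-finger parallel gripper is mounted at the origin on a cart in front of the work surface, level with it; the furniture and walls round the work are solid. World frame = base frame: x ahead of the robot, y to its left, z up, the work surface at z = 0. Lengths are in mm, angles in rad, forces in N, time in s.
With the tool pointing down it reaches from about 400 to 875 mm from the base axis. Payload 6.5 kg.
Tool frame: the origin (TCP) lies on the centre line of the jaws, within the pads' length; the fingertips stand 8 mm ahead of it and the grasp point (between the pads) lies 11 mm behind it; z points along the fingers, y is the line along which they close (so a half turn about z gives the same grasp; the last joint's range is limited). The gripper opens to 88 mm and grips with 3 to 60 N. Pads are 18 mm wide; open, the fingers measure 123 mm over their backs; the gripper's body (75 mm by 187 mm) begins 45 mm behind the grasp point.
Start: joints at [1.189, 0.536, -0.004, 1.538, 0.003, 1.067, -0.071], TCP at [201.871, -617.85, 246.716] pointing down, gripper open.
Joint ranges: [-2.7, 2.7], [-0.37, 2.16], [-1.27, 1.26], [0.24, 2.4], [-1.31, 4.45], [0.19, 1.91], [-2.76, 2.76]. Speed limits (rad/s): [2.39, 2.39, 3.14, 3.14, 3.14, 3.14, 3.14].

### API

Orientations are given as a 3x3 rotation matrix whose columns are the frame's x, y, z axes.
In Python, from rig import manip, optics, ticket gives the robot as it stands. The module is installed in compiled form; this text tells all that it offers.
- The arm moves only by the tool arm_command, never from a script. Its argument "moves" is a list of rows, each an object with "slide": the shift along the tool's x, y, z in m, a list of three; "angular": the turn, a rotation vector about the tool's x, y, z in rad, a list of three. In form: [{"slide": [x, y, z], "angular": [rx, ry, rz]}, ...]. A call has 1 to 8 rows; each row is the pose to reach, as a shift and turn from the pose commanded when the call began, along the tool's axes at that moment; what a row does not reach only later rows make up. A row lasts 1/8 s, in which the tool goes at most 62.5 mm and 10.7 degrees, less where a joint would pass 70% of its speed; a pose out of reach is approached as far as the arm can. A call with a gripper value outside its range is refused whole. "claw" is the gripper command: -1 is fully open, 1 is shut, values between are in proportion, set as the call begins (left out, the last holds). The fingers move at their own pace and stop on an object; the grip force is fixed at half the most. Time passes only in rows, so rows that repeat a pose let the fingers close. It gives the time, the measured TCP pose, the force, the opening and the grip force at its end, in the units of the state.
- manip.state(): the state, without advancing time (a new reading comes with each control period).
- optics.grab_frame(name): name is "side" or "top" or "wrist"; returns a dict with "frame" (420x560x3 uint8, red, green, blue), "K" (3x3 intrinsics, pixels), "R" (3x3) and "t" (3): a world point X has camera coordinates R X + t; the wrist camera has in their place "tool_from_camera" (4x4, takes a point from camera to tool coordinates, whose origin is the TCP and whose axes are the flange's). Camera axes: x right, y down, z forward; pixel columns grow to the right and rows downward; lengths in mm; the calibration is good to about 2 mm. The wrist camera is an equidistant fisheye: a pixel r from the principal point sees the ray r / f radians off the axis. A picture is of the moment at which its call begins: read the wrist's pose just before it. There is no depth.
- ticket.finish_job(): hands the job in; it is judged then, once.
The state is a dict: "t": time; "joints": joint angles; "joint_vel": joint speeds; "joint_efforts": joint torques, N m; "eef_pos": TCP position; "tcp_rot": TCP orientation; "contact_force": force on the tool from outside, world axes, zero at the start; "ft_torque": the same for the moment, N m; "finger_gap": finger opening in mm; "finger_force": force on a finger pad.
Only numpy, scipy, OpenCV 4.12 (cv2) and the standard library are available. Lean on these libraries where they do the work, as an engineer would, in place of code of your own. Each camera call takes 0.05 s, during which the arm holds its last target. There are 200 camera calls.

### The job

Get the compressed-air filter ready for its seal check. First swing the toggle clamp's handle over and down, past centre, so that its pad locks the filter head in the nest; then take the smaller of the two metal filter bowls, put it mouth down, straight, into the sprung ring of the head, and press it fully home so that its flange meets the head's top face. Finish while holding it there: the program ends with the bowl still pressed down against the spring, the clamp still locked, and the larger bowl and the other things on the bench left where they stood.

Things in the scene. Friction and masses are not known exactly. Their poses are not given: they have to be found in the camera images.
- check_nest: Fixed aluminium plate 200 x 80 x 12 mm on the bench, x -88..112, y -40..40 mm of this frame (origin on the bench, z up, +x away from the robot, from toggle clamp to filter head). In this frame, mm: filter head's axis at x 57.5, y 0; the clamp arm's fixed pivot at x -42.5, z 62, axis y, in two steel cheeks (28 wide over both, up to z 70).
- handle_grip (a point): On the axis of the toggle handle's round grey grip (18 mm thick), 80 mm from handle_pivot, 20 mm short of the free end; its z axis points to that end, its y is the pivots' axis. Open, the handle leans 24 deg from upright to the nest's -x. To lock, push it to -x, then down, an arc to a stop just past centre: handle level, this point at x -144, z 54 mm of check_nest.
- handle_pivot (a point): Pin on which the handle turns, at the tail of the clamp arm. It moves with the linkage, in the check_nest frame from x -57, z 45 mm (open) to x -65, z 62 mm (locked), y 0. The handle stays where it is left (friction: about 1 N at the grip); near centre it takes a few newtons more.
- clamp_handle (a joint): Angle of the handle relative to the clamp arm, rad: 0 open as found, 2.028 with the linkage exactly in line (dead centre), stop at 2.138. Locked means over 2.07.
- clamp_arm (a joint): Angle of the steel clamp arm, rad: 0 open, when it points 50 deg up towards the filter head (10 mm wide, its end 60 mm from its pivot; some 50 mm free between it and the grip, into which closed fingers fit from above); about 0.87 when it lies level with its pad on the head's lug.
- clamp_pad: Black rubber pad (17 mm wide) on the spindle under the end of the clamp arm, 55 mm from the arm's pivot; origin at the centre of its pressing face. Locked, it presses with about 7 N on the lug of the filter head.
- filter_head: Loose grey block 66 x 66 x 38 mm (0.5 kg) standing in the nest with 1.5 mm play, round bowl socket up; origin at the centre of its underside, axes as check_nest's. On its -x side a lug (26 wide, 26.5 high, 23 mm long) for the clamp; on its +y side a round gauge reaching y 71 mm, 43 mm high; on its -y side a brass plug.
- head_face (a point): Centre of the top face of the filter head, on the socket's axis, 50 mm above the bench; the bowl's flange lands on this face.
- ring_top (a point): Centre of the upper edge of the sprung steel ring in the head's socket: outer diameter 52.6, inner 45.4 mm. At rest it stands 10 mm proud of the head's top face, 60 mm above the bench.
- spring_ring (a joint): How far the ring is pressed down, m: 0 at rest, 0.010 when it is flush with the head's top face and the bowl's flange meets that face. The spring starts at 4.8 N and takes 12.8 N at 10 mm.
- filter_bowl: The smaller metal bowl (0.14 to 0.24 kg), mouth down; origin at the centre of its mouth (underside), z up. Spigot 42 mm wide, 12 high, tapered to 36 at the end, enters the ring; flange 62 wide, z 12..16.5; body 46 wide, z 24..56, to grip; shoulder to z 67; nipple 12 wide to z 76. Origin 48 mm above the bench when resting in the free ring, 38 when home.
- large_bowl: The larger metal bowl, same make, not wanted: body 60 mm, flange 74 mm in diameter, 94 mm high, standing mouth down; origin at the centre of its underside. It and the filter bowl may stand in either place.
- tape_roll: Roll of black tape, 66 mm across, 18 mm high, lying on the bench; leave it alone.
- sanding_block: Cork sanding block 52 x 68 x 24 mm on the bench; leave it alone.
- nest_seat (a point): Where the centre of the filter head's underside belongs in the nest, on the plate's top, 12 mm above the bench.

How it is judged:
By the outcome, as a careful person would: the job done as asked, in the order asked, and still so for the second after the job is handed in, while the arm keeps its last pose, push and grip.
It also fails if it takes over 48 s, if anything falls off the work surface, if the arm or the gripper's body presses on something with over 40 N, if the wrist force passes 120 N, or if a joint passes its speed limit or range.

## Working session

There is one attempt and no reset: what is moved stays moved. The work goes in short steps, Python scripts to look and compute and a tool call to move; the robot and the scene stay as the last step left them, time stands still between calls to the robot, and variables do not carry over. Pictures are saved under pics/ and viewed, at most 10 in all, crops included, and the job is handed in when it is done.

Besides the shell and the picture viewer there is one more tool, called as name(argument=value, ...) on one line, values as JSON. arm_command: Moves the arm, as the interface text tells. Its arguments: {"type":"object","properties":{"moves":{"type":"array"},"claw":{"type":"number"}},"required":["moves"]}

```bash
mkdir -p pics; python3 - <<'E'
from rig import manip, optics
import cv2,numpy as np
s=manip.state();print(s)
a=[]
for n in("side","top"):
    f=optics.grab_frame(n);cv2.imwrite(f"pics/{n}0.png",f["frame"][:,:,::-1]);np.savez(f"{n}0.npz",**f)
    print(n,f["K"].tolist(),np.round(f["R"],4).tolist(),f["t"])
E
```

```text
{'t': 0.0, 'joints': array([ 1.18880528,  0.53714251, -0.00441755,  1.53882007,  0.00258552,
        1.06730209, -0.07119004]), 'joint_vel': array([ 8.63928982e-04, -1.88584870e-04,  7.89790668e-04, -4.56894359e-07,
       -8.42661203e-04, -8.32328993e-04,  1.17329596e-03]), 'joint_efforts': array([-1.36454808e-03, -5.70986831e+01,  9.91038345e-01, -2.51601827e+01,
       -5.60241693e-02,  1.78950821e-02,  1.19941965e-04]), 'eef_pos': array([ 201.66837598, -617.31754092,  245.87527772]), 'tcp_rot': array([[ 9.50533361e-01,  3.10621847e-01, -6.30982871e-04],
       [ 3.10622464e-01, -9.50532117e-01,  1.54222346e-03],
       [-1.20721183e-04, -1.66193231e-03, -9.99998612e-01]]), 'contact_force': array([ 0.43560867, -0.2003901 ,  0.33317187]), 'ft_torque': array([ 0.00673941, -0.03354117,  0.03577267]), 'finger_force': 0.0, 'finger_gap': 88.34530168837388}
side [[494.6075084881484, 0.0, 276.3567047958631], [0.0, 494.6075084881484, 208.2808496291458], [0.0, 0.0, 1.0]] [[-0.9997, -0.0129, -0.0201], [0.0133, 0.3991, -0.9168], [0.0199, -0.9168, -0.3988]] [498.80726914 164.86846633 766.82261476]
top [[523.2715113998098, 0.0, 286.0133533870047], [0.0, 523.2715113998098, 218.80003180300017], [0.0, 0.0, 1.0]] [[0.0051, -0.9998, -0.0201], [-0.9975, -0.0036, -0.0699], [0.0698, 0.0204, -0.9973]] [-201.0112578   510.4527752  1277.16521534]
```

View pics/side0.png

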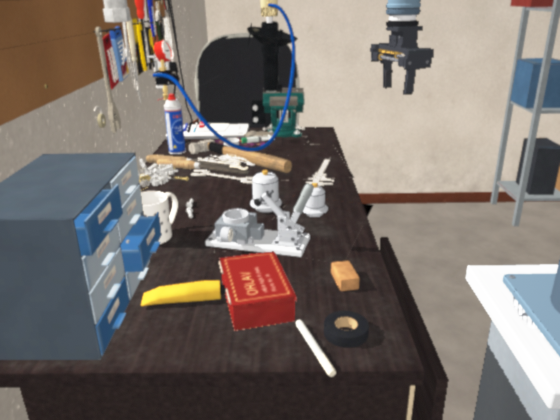

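View pics/top0.png

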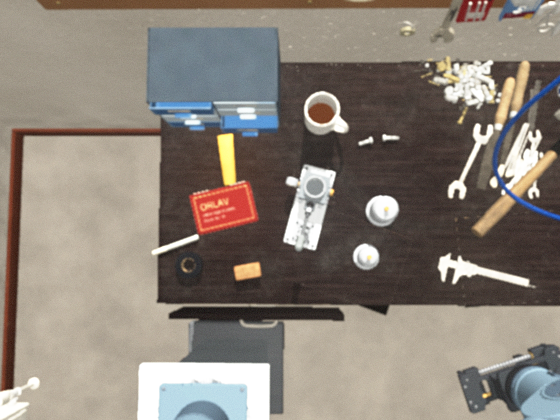

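The side view shows the nest (about 260,240), the clamp handle leaning to the right at (320,170), and the bowls at (265,190) and (315,198). In the top view the nest is at (310,207), the likely small bowl at (366,256) and the larger one at (383,210). I'll zoom in on both.

```bash
cat > h.py <<'E'
import numpy as np,cv2
def load(n): return dict(np.load(n))
def ray(f,u,v):
    d=np.linalg.inv(f["K"])@[u,v,1.];R=f["R"];return -R.T@f["t"],R.T@d
def onz(f,u,v,z):
    c,d=ray(f,u,v);return c+d*(z-c[2])/d[2]
def proj(f,X):
    p=f["K"]@(f["R"]@np.asarray(X,float)+f["t"]);return p[:2]/p[2]
def tri(*rs):
    A=np.zeros((3,3));b=np.zeros(3)
    for c,d in rs:
        d=d/np.linalg.norm(d);P=np.eye(3)-np.outer(d,d);A+=P;b+=P@c
    return np.linalg.solve(A,b)
E
python3 - <<'E'
import cv2
t=cv2.imread('pics/top0.png')[158:278,275:411];s=cv2.imread('pics/side0.png')[150:262,200:340]
cv2.imwrite('pics/topc.png',cv2.resize(t,None,fx=5,fy=5,interpolation=2)[:600])
cv2.imwrite('pics/sidec.png',cv2.resize(s,None,fx=5,fy=5,interpolation=2)[:600])
E
```

```text
(no output)
```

View pics/topc.png

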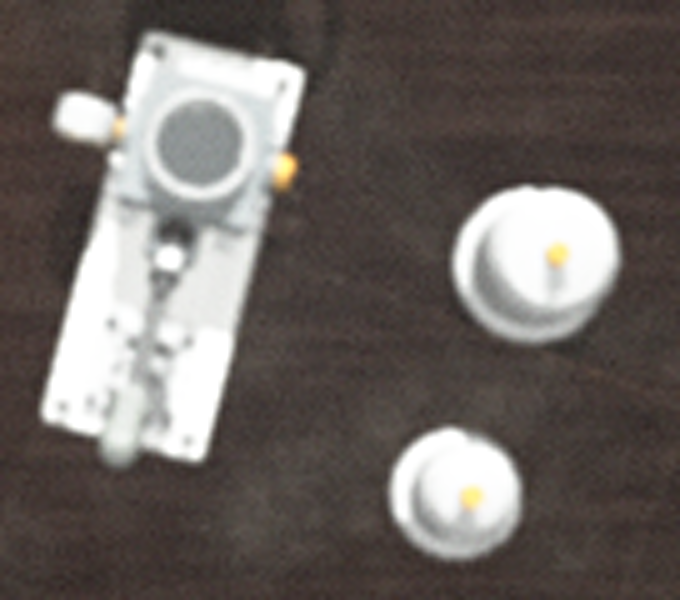

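View pics/sidec.png

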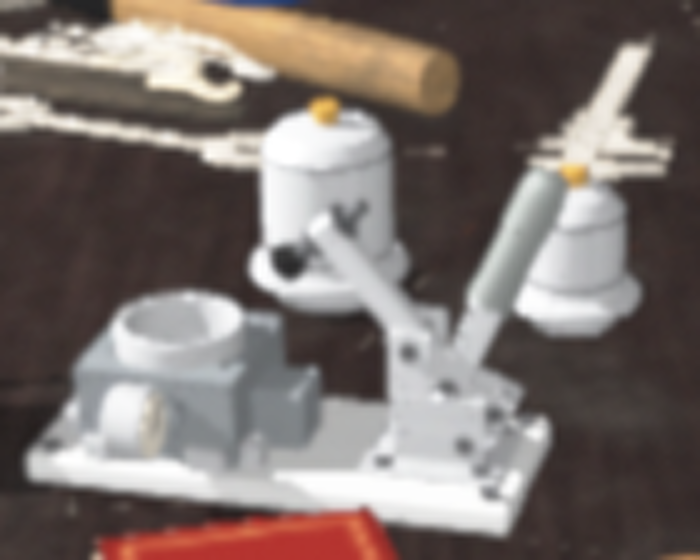

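```bash
python3 - <<'E'
from h import *
T=load('top0.npz');S=load('side0.npz')
g=lambda x,y:(275+(x-2)/5,158+(y-2)/5); k=lambda x,y:(200+(x-2)/5,150+(y-2)/5)
P=[onz(T,*g(*p),12) for p in[(148,32),(305,68),(207,460),(42,420)]]
C=np.mean(P,0);print(np.round(P),C,[np.linalg.norm(P[i]-P[i-1]) for i in range(4)])
ax=(P[0]+P[1]-P[2]-P[3])[:2];ya=np.degrees(np.arctan2(ax[1],ax[0]))
ay=(P[0]+P[3]-P[1]-P[2])[:2];print("yaw",ya,np.degrees(np.arctan2(ay[1],ay[0]))-90)
O=C[:2]-12*ax/np.linalg.norm(ax);print("origin",O)
r=onz(T,*g(200,143),60);print("ring",r, "diam",50/5*0)
print("nest yaw from ring", (r[:2]-O), np.degrees(np.arctan2(*(r[:2]-O)[::-1])))
print("ring tri",tri(ray(T,*g(200,143)),ray(S,*k(180,330))))
for n,a,b in[("small",(471,497),(575,174)),("large",(558,253),(324,109))]:
    print(n,tri(ray(T,*g(*a)),ray(S,*k(*b))))
print("small flange c",onz(T,*g(455,494),16),"large",onz(T,*g(533,264),18))
print("small flange w",np.linalg.norm(onz(T,*g(388,494),14)-onz(T,*g(523,494),14)))
print("grip end",tri(ray(T,*g(116,447)),ray(S,*k(545,180))))
u=np.array([np.cos(np.radians(ya)),np.sin(np.radians(ya))]);v=np.array([-u[1],u[0]])
# refined: bowl nipple in plane z=76
print("small nip z76",onz(T,*g(471,497),76),"large z94",onz(T,*g(558,253),94))
E
```

```text
[[ 649. -243.   12.]
 [ 631. -322.   12.]
 [ 436. -273.   12.]
 [ 455. -192.   12.]] [ 542.61823007 -257.39288831   12.        ] [np.float64(200.54905756467758), np.float64(80.22083592178866), np.float64(201.03812630016506), np.float64(83.75395205745345)]
yaw -14.478196067685586 -13.157837528109695
origin [ 530.99931584 -254.39274962]
ring [ 586.72253653 -267.7543408    60.        ] diam 0.0
nest yaw from ring [ 55.72322069 -13.36159117] -13.484083763060433
ring tri [ 585.58781601 -267.98517751   55.6571783 ]
small [ 417.63143944 -394.35197056   72.57959666]
large [ 530.85633466 -432.6891217    91.74595171]
small flange c [ 419.64445118 -394.35422805   16.        ] large [ 532.74458825 -432.99552547   18.        ]
small flange w 66.08742363958162
grip end [ 439.22827864 -227.83613329  133.61729627]
small nip z76 [ 418.34831194 -393.92884294   76.        ] large z94 [ 531.30055677 -432.30401862   94.        ]
```

```bash
cat >> h.py <<'E'
YAW=np.radians(-14.);O=np.array([531.,-254.4])
u=np.array([np.cos(YAW),np.sin(YAW)]);v=np.array([-u[1],u[0]])
RT=np.array([[u[0],-v[0],0],[u[1],-v[1],0],[0,0,-1.]])   # tool x = nest x, y = -nest y, down
def nest(x,y,z): return np.r_[O+x*u+y*v,z]
def go(P):
    "slide (m), rotvec from the measured pose to TCP target P with RT"
    from rig import manip; from scipy.spatial.transform import Rotation as Ro
    s=manip.state();R=s["tcp_rot"]
    return np.round(R.T@(np.asarray(P)-s["eef_pos"])/1000,4), np.round(Ro.from_matrix(R.T@RT).as_rotvec(),4)
E
python3 -c "
from h import *
print(go(nest(-60,0,220)))"
```

```text
(array([ 0.375 , -0.2746,  0.0263]), array([-0.0014,  0.0006,  0.5602]))
```

arm_command(moves=[{"slide": [0.047, -0.034, 0.003], "angular": [0, 0, 0.07]}, {"slide": [0.094, -0.069, 0.006], "angular": [0, 0, 0.14]}, {"slide": [0.141, -0.103, 0.01], "angular": [0, 0, 0.21]}, {"slide": [0.188, -0.137, 0.013], "angular": [-0.001, 0, 0.28]}, {"slide": [0.234, -0.172, 0.016], "angular": [-0.001, 0, 0.35]}, {"slide": [0.281, -0.206, 0.02], "angular": [-0.001, 0, 0.42]}, {"slide": [0.328, -0.24, 0.023], "angular": [-0.001, 0, 0.49]}, {"slide": [0.375, -0.2746, 0.026], "angular": [-0.0014, 0.0006, 0.56]}], claw=1)

```text
t: 1.1
eef_pos: [473.7, -238.7, 220.5]
tcp_rot: [[0.97, -0.244, 0.0], [-0.244, -0.97, -0.001], [0.001, 0.001, -1.0]]
contact_force: [1.4, -0.3, -0.9]
finger_gap: 10.1
finger_force: 0.0
```

```bash
python3 - <<'E'
from h import *
from rig import manip,optics
s=manip.state();print(s["t"],s["eef_pos"],s["joints"],s["finger_gap"],s["contact_force"])
print(go(nest(-60,0,220)))
f=optics.grab_frame("wrist");print(f["K"],f["tool_from_camera"])
cv2.imwrite("pics/w1.png",f["frame"][:,:,::-1]);np.savez("w1.npz",eef=s["eef_pos"],rot=s["tcp_rot"],**f)
E
```

```text
1.1 [ 473.72887001 -238.72985691  220.4616228 ] [ 0.41492844  0.36644823 -0.04186197  1.87922741  0.02068376  0.89546244
 -1.45448873] 10.112016383495158 [ 1.36754822 -0.31818019 -0.92760575]
(array([-0.0006,  0.0014,  0.0005]), array([ 0.0012, -0.0007, -0.0023]))
[[325.1922621    0.         284.58539273]
 [  0.         325.1922621  205.53355746]
 [  0.           0.           1.        ]] [[ 4.38333520e-04 -9.51533572e-01 -3.07544579e-01  7.93401644e+01]
 [ 9.99999336e-01  8.93460415e-05  1.14883336e-03 -4.90175709e-01]
 [-1.06567562e-03 -3.07544879e-01  9.51532980e-01 -1.38528408e+02]
 [ 0.00000000e+00  0.00000000e+00  0.00000000e+00  1.00000000e+00]]
```

View pics/w1.png

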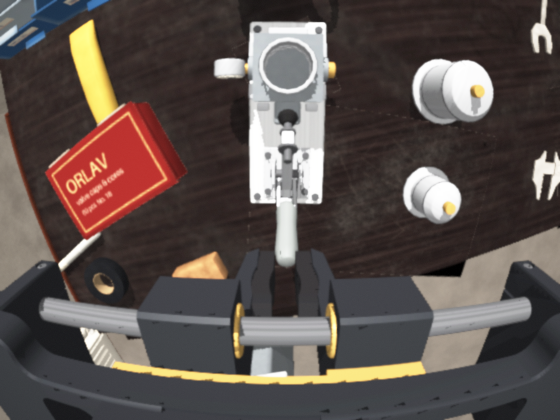

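The wrist view looks straight down the nest: ring centre at (288,67), plate corners (250,24), (327,23), (323,204), (249,203), grip end at (287,262), small bowl nipple at (449,208). I'll cross-check these against the first measurement.

```bash
cat >> h.py <<'E'
def wray(f,px,py):
    K=f["K"];x,y=px-K[0,2],py-K[1,2];r=np.hypot(x,y);th=r/K[0,0]
    d=np.r_[np.sin(th)*np.array([x,y])/r,np.cos(th)];M=f["tool_from_camera"]
    return f["eef"]+f["rot"]@M[:3,3], f["rot"]@M[:3,:3]@d
def wonz(f,px,py,z):
    c,d=wray(f,px,py);return c+d*(z-c[2])/d[2]
def tonest(P): q=P[:2]-O;return np.round([q@u,q@v,P[2]],1)
E
python3 - <<'E'
from h import *
W=load('w1.npz')
for n,p,z in[("ring",(288,67),60),("TL",(250,24),12),("TR",(327,23),12),("BR",(323,204),12),("BL",(249,203),12),("small",(449,208),76),("large",(477,91),94),("gripend",(287,255),138)]:
    P=wonz(W,*p,z);print(n,np.round(P,1),tonest(P))
T=load('top0.npz')
P=onz(T,275+198/5,158+141/5,60);print(tonest(P))
print(go(nest(-60,0,125)))
E
```

```text
ring [ 583.1 -269.4   60. ] [54.1 -2.  60. ]
TL [ 644.7 -244.5   12. ] [107.9  37.1  12. ]
TR [ 626.5 -323.2   12. ] [109.3 -43.7  12. ]
BR [ 433.2 -273.3   12. ] [-90.3 -42.   12. ]
BL [ 454.7 -192.9   12. ] [-88.9  41.2  12. ]
small [ 419.1 -395.5   76. ] [ -74.4 -164.    76. ]
large [ 530.6 -432.1   94. ] [  42.6 -172.5   94. ]
gripend [ 442.9 -232.7  138. ] [-90.8  -0.3 138. ]
[57.3  0.5 60. ]
(array([-0.0037,  0.0115,  0.0951]), array([-0.0042, -0.0023,  0.0052]))
```

arm_command(moves=[{"slide": [0, 0, 0], "angular": [0, 0, 0]}, {"slide": [0, 0, 0], "angular": [0, 0, 0]}, {"slide": [0, 0, 0], "angular": [0, 0, 0]}])

```text
t: 1.52
eef_pos: [472.1, -241.9, 220.7]
tcp_rot: [[0.97, -0.244, 0.0], [-0.244, -0.97, -0.002], [0.001, 0.002, -1.0]]
contact_force: [0.0, -0.5, -0.7]
finger_gap: 0.1
finger_force: 0.0
```

```bash
sed -i 's/O=np.array(\[531.,-254.4\])/O=np.array([530.,-254.9])/' h.py; python3 -c "
from h import *
print(go(nest(-60,0,125)))"
```

```text
(array([-0.0007, -0.0015,  0.0957]), array([ 0.0017, -0.0007, -0.0024]))
```

arm_command(moves=[{"slide": [-0.0005, -0.001, 0.03], "angular": [0.002, -0.001, -0.002]}, {"slide": [-0.0005, -0.0015, 0.06], "angular": [0.002, -0.001, -0.002]}, {"slide": [-0.0005, -0.0015, 0.085], "angular": [0.002, -0.001, -0.002]}, {"slide": [-0.0005, -0.0015, 0.0955], "angular": [0.002, -0.001, -0.002]}, {"slide": [-0.0005, -0.0015, 0.0955], "angular": [0.002, -0.001, -0.002]}])

```text
t: 2.15
eef_pos: [472.5, -239.4, 125.0]
tcp_rot: [[0.971, -0.241, -0.001], [-0.241, -0.971, 0.001], [-0.001, -0.001, -1.0]]
contact_force: [0.0, 0.0, -0.3]
finger_gap: 0.1
finger_force: 0.0
```

```bash
python3 - <<'E'
from h import *
from rig import manip
s=manip.state();print(tonest(s["eef_pos"]),s["contact_force"])
for th in range(24,97,6):
    a=np.radians(th);p=(th-24)/68;ph=np.radians(49.5)*np.cos(min(p,1)*np.pi/2)
    pv=np.array([-42.5-22.5*np.cos(ph),62-22.5*np.sin(ph)])
    c=pv+75*np.array([-np.sin(a),np.cos(a)])+9*np.array([np.cos(a),np.sin(a)])
    T=c+[9,8]; print(th,np.round(c),go(nest(T[0],0,T[1]))[0])
E
```

```text
[-59.5   1.1 125. ] [ 0.03967299  0.02463158 -0.34712489]
24 [-79. 117.] [-0.0108  0.0011 -0.    ]
30 [-87. 114.] [-0.0184  0.0011  0.0026]
36 [-94. 111.] [-0.0259  0.0011  0.0057]
42 [-102.  108.] [-0.0333  0.0011  0.0093]
48 [-109.  104.] [-0.0404  0.0011  0.0133]
54 [-116.   99.] [-0.047   0.0011  0.0176]
60 [-122.   95.] [-0.0532  0.0011  0.0222]
66 [-127.   90.] [-0.0587  0.0011  0.0269]
72 [-132.   85.] [-0.0633  0.0011  0.0318]
78 [-136.   80.] [-0.0671  0.0011  0.0368]
84 [-138.   75.] [-0.0698  0.0011  0.0419]
90 [-140.   70.] [-0.0714  0.0011  0.047 ]
96 [-141.   63.] [-0.0719  0.0011  0.054 ]
```

arm_command(moves=[{"slide": [-0.006, 0.001, 0], "angular": [0, 0, 0]}, {"slide": [-0.012, 0.001, 0.0], "angular": [0, 0, 0]}, {"slide": [-0.018, 0.001, 0.0025], "angular": [0, 0, 0]}, {"slide": [-0.026, 0.001, 0.0055], "angular": [0, 0, 0]}, {"slide": [-0.033, 0.001, 0.009], "angular": [0, 0, 0]}, {"slide": [-0.04, 0.001, 0.013], "angular": [0, 0, 0]}, {"slide": [-0.047, 0.001, 0.0175], "angular": [0, 0, 0]}, {"slide": [-0.053, 0.001, 0.022], "angular": [0, 0, 0]}])

```text
t: 3.15
eef_pos: [420.5, -226.9, 102.8]
tcp_rot: [[0.971, -0.24, -0.001], [-0.24, -0.971, 0.001], [-0.001, -0.001, -1.0]]
contact_force: [0.8, -0.0, 2.6]
finger_gap: 0.7
finger_force: 0.9
```

```bash
python3 - <<'E'
from h import *
from rig import manip,optics
s=manip.state();print(tonest(s["eef_pos"]),s["contact_force"])
f=optics.grab_frame("side");cv2.imwrite("pics/s2.png",cv2.resize(f["frame"][130:262,220:380,::-1],None,fx=4,fy=4))
print(go(nest(-122+9,0,103)))
E
```

```text
[-113.     0.7  102.8] [ 0.76830636 -0.03624686  2.63257491]
(array([ 0.001 ,  0.0007, -0.0008]), array([-0.0011,  0.0022,  0.002 ]))
```

View pics/s2.png

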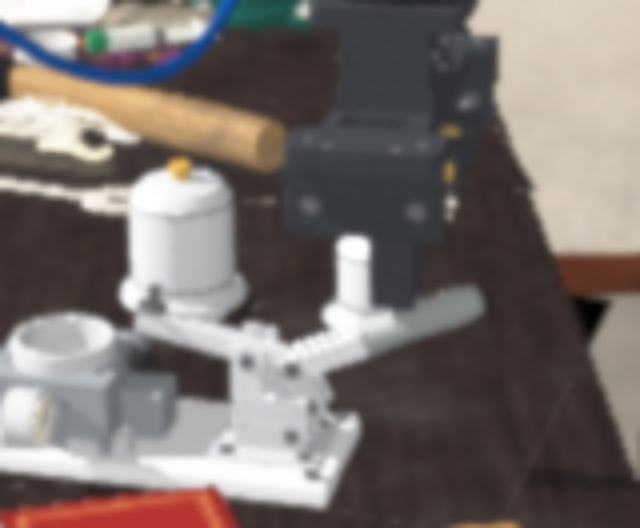

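The fingers (tip at about 395,300 in the crop) press on the grip, the handle is well over, and the arm is coming down. I'll continue down along the arc.

arm_command(moves=[{"slide": [-0.006, 0.0005, 0.005], "angular": [0, 0, 0]}, {"slide": [-0.011, 0.0005, 0.01], "angular": [0, 0, 0]}, {"slide": [-0.015, 0.0005, 0.015], "angular": [0, 0, 0]}, {"slide": [-0.018, 0.0005, 0.02], "angular": [0, 0, 0]}, {"slide": [-0.02, 0.0005, 0.025], "angular": [0, 0, 0]}, {"slide": [-0.02, 0.0005, 0.03], "angular": [0, 0, 0]}, {"slide": [-0.02, 0.0005, 0.033], "angular": [0, 0, 0]}, {"slide": [-0.02, 0.0005, 0.035], "angular": [0, 0, 0]}])

```text
t: 4.2
eef_pos: [401.4, -222.7, 67.9]
tcp_rot: [[0.971, -0.24, -0.001], [-0.24, -0.971, 0.001], [-0.001, -0.001, -1.0]]
contact_force: [0.2, 0.7, 1.5]
finger_gap: 0.4
finger_force: 0.5
```

arm_command(moves=[{"slide": [0, 0, 0.001], "angular": [0, 0, 0]}, {"slide": [0, 0, 0.001], "angular": [0, 0, 0]}])

```text
t: 4.45
eef_pos: [401.5, -222.7, 67.3]
tcp_rot: [[0.971, -0.24, -0.0], [-0.24, -0.971, 0.001], [-0.001, -0.001, -1.0]]
contact_force: [-0.5, 1.0, 3.3]
finger_gap: 0.1
finger_force: 1.5
```

arm_command(moves=[{"slide": [0, 0, 0.002], "angular": [0, 0, 0]}, {"slide": [0, 0, 0.004], "angular": [0, 0, 0]}, {"slide": [0, 0, 0.005], "angular": [0, 0, 0]}, {"slide": [0, 0, 0.005], "angular": [0, 0, 0]}])

```text
t: 4.95
eef_pos: [402.0, -222.9, 62.6]
tcp_rot: [[0.971, -0.24, 0.001], [-0.24, -0.971, 0.001], [0.001, -0.001, -1.0]]
contact_force: [-1.9, 1.8, 9.0]
finger_gap: 0.6
finger_force: 4.3
```

```bash
python3 - <<'E'
from h import *
from rig import manip,optics
s=manip.state();print(tonest(s["eef_pos"]),s["contact_force"])
f=optics.grab_frame("side");cv2.imwrite("pics/s3.png",cv2.resize(f["frame"][150:272,200:350,::-1],None,fx=4,fy=4))
E
```

```text
[-1.319e+02  1.000e-01  6.260e+01] [-1.94761045  1.7716185   8.96458344]
```

View pics/s3.png

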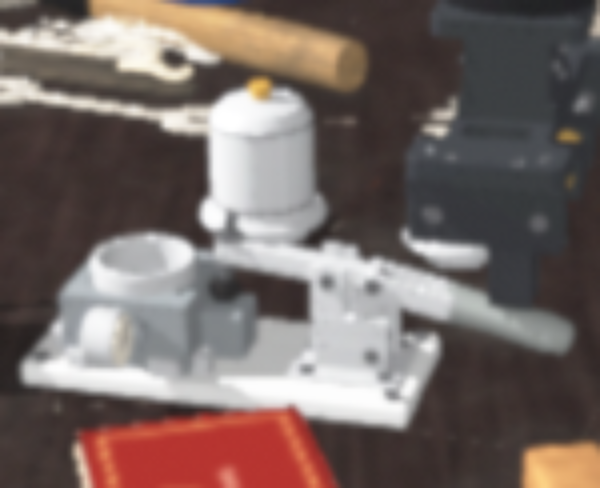

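arm_command(moves=[{"slide": [0, 0, -0.02], "angular": [0, 0, 0]}, {"slide": [0, 0, -0.06], "angular": [0, 0, 0]}, {"slide": [0, 0, -0.1], "angular": [0, 0, 0]}, {"slide": [0, 0, -0.14], "angular": [0, 0, 0]}, {"slide": [0, 0, -0.14], "angular": [0, 0, 0]}])

```text
t: 5.62
eef_pos: [403.7, -223.9, 204.9]
tcp_rot: [[0.971, -0.24, 0.006], [-0.24, -0.971, -0.002], [0.006, 0.0, -1.0]]
contact_force: [0.4, 0.9, -1.3]
finger_gap: 0.3
finger_force: 0.0
```

```bash
python3 - <<'E'
from h import *
from rig import manip,optics
f=optics.grab_frame("side")
c=cv2.resize(f["frame"][190:272,230:350,::-1],None,fx=6,fy=6,interpolation=2)
for P in[(-164.5,0,52),(-144,0,54),(-65,0,62),(-42.5,0,62),(17.5,0,62)]:
    q=(proj(f,nest(*P))-[230,190])*6+2.5;print(P,q);cv2.drawMarker(c,tuple(int(a) for a in q),(0,0,255),0,12,1)
cv2.imwrite("pics/s4.png",c);print(manip.state()["eef_pos"])
E
```

```text
(-164.5, 0, 52) [687.27682775 225.43302343]
(-144, 0, 54) [623.78048154 213.9133676 ]
(-65, 0, 62) [384.15297038 169.62721139]
(-42.5, 0, 62) [317.435897   163.58668483]
(17.5, 0, 62) [143.09644103 147.80208787]
[ 402.58224886 -223.35790304  203.15951456]
```

View pics/s4.png

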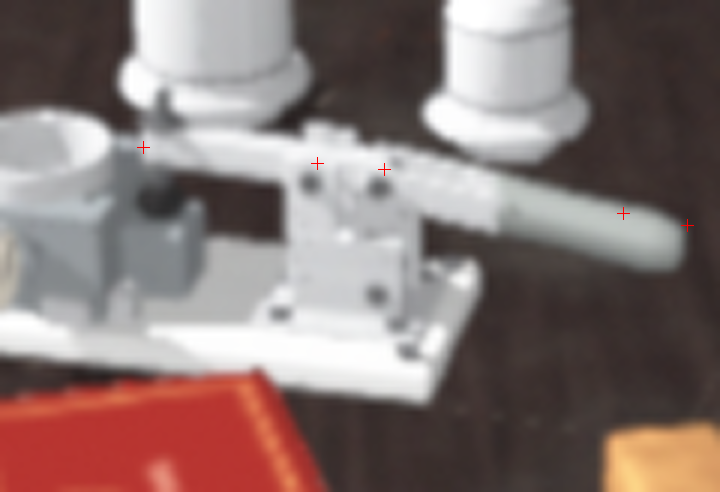

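The clamp arm lies level with its pad on the lug (158,200), and the handle's slope is at or beyond the predicted locked position. Next is the small bowl.

```bash
python3 - <<'E'
from h import *
print(go([419,-394.6,150]),go([419,-394.6,33]))
E
```

```text
(array([0.0569, 0.1623, 0.0533]), array([-0.0002, -0.0031,  0.0021])) (array([0.0565, 0.1623, 0.1703]), array([-0.0002, -0.0031,  0.0021]))
```

arm_command(moves=[{"slide": [0.015, 0.04, 0.01], "angular": [0, -0.001, 0.001]}, {"slide": [0.03, 0.08, 0.02], "angular": [0, -0.002, 0.001]}, {"slide": [0.043, 0.12, 0.035], "angular": [0, -0.003, 0.002]}, {"slide": [0.052, 0.15, 0.045], "angular": [0, -0.003, 0.002]}, {"slide": [0.057, 0.162, 0.053], "angular": [0, -0.003, 0.002]}, {"slide": [0.057, 0.162, 0.053], "angular": [0, -0.003, 0.002]}, {"slide": [0.057, 0.162, 0.053], "angular": [0, -0.003, 0.002]}, {"slide": [0.057, 0.162, 0.053], "angular": [0, -0.003, 0.002]}], claw=-1)

```text
t: 6.68
eef_pos: [418.8, -392.7, 149.5]
tcp_rot: [[0.971, -0.24, -0.002], [-0.24, -0.971, 0.002], [-0.003, -0.001, -1.0]]
contact_force: [0.6, 0.2, -0.0]
finger_gap: 78.4
finger_force: 0.0
```

```bash
python3 - <<'E'
from h import *
from rig import manip,optics
s=manip.state();f=optics.grab_frame("wrist");np.savez("w2.npz",eef=s["eef_pos"],rot=s["tcp_rot"],**f)
cv2.imwrite("pics/w2.png",f["frame"][:,:,::-1]);print(s["eef_pos"],s["finger_gap"],go([419,-394.6,33]))
h=cv2.cvtColor(f["frame"],cv2.COLOR_RGB2HSV);m=cv2.inRange(h,(15,110,110),(35,255,255))
n,l,st,c=cv2.connectedComponentsWithStats(m)
F=load("w2.npz")
for i in range(1,n):
    if 20<st[i,4]<600: print(st[i],c[i],wonz(F,*c[i],76))
E
```

```text
[ 418.76058942 -392.68158941  149.48857965] 78.44106286503302 (array([0.001 , 0.0016, 0.1166]), array([-0.0009,  0.0025,  0.0015]))
[545   0  15  40 304] [552.98684211  20.00657895] [ 532.9714967  -649.97990823   76.        ]
[299  31  19  19 284] [308.49647887  40.38380282] [ 532.85981131 -436.21271357   76.        ]
[135  40  14  18 205] [141.59512195  48.84878049] [ 560.80233716 -327.63438946   76.        ]
[527  60   8  13  60] [530.61666667  66.41666667] [ 494.27207042 -609.63679482   76.        ]
[534  68   8   8  26] [538.46153846  71.65384615] [ 489.57439266 -618.14803207   76.        ]
[284 209  16  19 233] [291.0944206  217.84120172] [ 419.35396001 -397.15606434   76.        ]
[ 61 261   8  11  36] [ 63.38888889 266.22222222] [ 421.17923726 -189.57585747   76.        ]
[111 297  24  50 545] [120.45688073 321.31926606] [ 357.42359982 -223.46657804   76.        ]
[435 296  25  51 576] [448.30381944 320.75347222] [ 286.75707614 -512.80588796   76.        ]
[ 82 411  10   9  61] [ 86.2295082  415.85245902] [204.81753039 -65.39232766  76.        ]
```

View pics/w2.png

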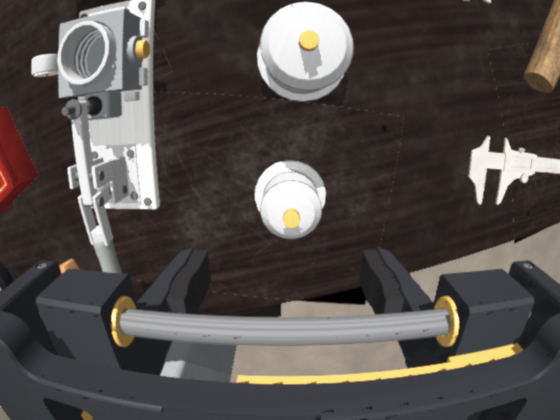

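The small bowl stands centred between the fingers, with its nipple at (291,218), and all clear. I'll descend and grip.

arm_command(moves=[{"slide": [0.001, 0.003, 0.03], "angular": [-0.001, 0.002, 0.001]}, {"slide": [0.001, 0.003, 0.06], "angular": [-0.001, 0.002, 0.001]}, {"slide": [0.001, 0.003, 0.09], "angular": [-0.001, 0.002, 0.001]}, {"slide": [0.001, 0.003, 0.108], "angular": [-0.001, 0.002, 0.001]}, {"slide": [0.001, 0.003, 0.1165], "angular": [-0.001, 0.002, 0.001]}, {"slide": [0.001, 0.003, 0.1165], "angular": [-0.001, 0.002, 0.001]}, {"slide": [0.001, 0.003, 0.1165], "angular": [-0.001, 0.002, 0.001]}])

```text
t: 7.6
eef_pos: [418.7, -397.3, 33.5]
tcp_rot: [[0.97, -0.243, 0.0], [-0.243, -0.97, -0.001], [0.0, 0.001, -1.0]]
contact_force: [-0.6, -0.2, 0.6]
finger_gap: 88.0
finger_force: 0.0
```

arm_command(moves=[{"slide": [0, 0, 0], "angular": [0, 0, 0]}, {"slide": [0, 0, 0], "angular": [0, 0, 0]}, {"slide": [0, 0, 0], "angular": [0, 0, 0]}, {"slide": [0, 0, 0], "angular": [0, 0, 0]}, {"slide": [0, 0, 0], "angular": [0, 0, 0]}, {"slide": [0, 0, 0], "angular": [0, 0, 0]}, {"slide": [0, 0, 0], "angular": [0, 0, 0]}, {"slide": [0, 0, 0], "angular": [0, 0, 0]}], claw=1)

```text
t: 8.6
eef_pos: [418.2, -396.9, 32.6]
tcp_rot: [[0.97, -0.243, -0.001], [-0.243, -0.97, -0.0], [-0.001, 0.0, -1.0]]
contact_force: [0.2, -0.0, 0.2]
finger_gap: 45.2
finger_force: 30.0
```

Gripped at 45.2 mm opening with 30 N. I'll lift and move to a spot short of the ring for a second look.

```bash
python3 - <<'E'
from h import *
print(go(nest(-10,0,165)),nest(-10,0,165))
E
```

```text
(array([ 0.0639, -0.1648, -0.1325]), array([ 0.0003,  0.001 , -0.0009])) [ 520.29704274 -252.48078104  165.        ]
```

arm_command(moves=[{"slide": [0, 0, -0.02], "angular": [0, 0, 0]}, {"slide": [0, 0, -0.06], "angular": [0, 0, 0]}, {"slide": [0, 0, -0.1], "angular": [0, 0, 0]}, {"slide": [0.005, -0.015, -0.125], "angular": [0, 0.001, -0.001]}, {"slide": [0.02, -0.05, -0.1325], "angular": [0, 0.001, -0.001]}, {"slide": [0.036, -0.09, -0.1325], "angular": [0, 0.001, -0.001]}, {"slide": [0.051, -0.13, -0.1325], "angular": [0, 0.001, -0.001]}, {"slide": [0.064, -0.165, -0.1325], "angular": [0, 0.001, -0.001]}])

```text
t: 9.6
eef_pos: [521.3, -250.6, 166.3]
tcp_rot: [[0.971, -0.241, 0.001], [-0.241, -0.971, -0.0], [0.001, -0.0, -1.0]]
contact_force: [0.3, 0.3, -0.8]
finger_gap: 44.9
finger_force: 30.0
```

arm_command(moves=[{"slide": [0, 0, 0], "angular": [0, 0, 0]}, {"slide": [0, 0, 0], "angular": [0, 0, 0]}, {"slide": [0, 0, 0], "angular": [0, 0, 0]}, {"slide": [0, 0, 0], "angular": [0, 0, 0]}, {"slide": [0, 0, 0], "angular": [0, 0, 0]}, {"slide": [0, 0, 0], "angular": [0, 0, 0]}])

```text
t: 10.35
eef_pos: [520.3, -252.5, 164.9]
tcp_rot: [[0.97, -0.242, -0.0], [-0.242, -0.97, -0.0], [-0.0, 0.0, -1.0]]
contact_force: [-0.0, -1.3, -1.9]
finger_gap: 44.8
finger_force: 30.0
```

```bash
python3 - <<'E'
from h import *
from rig import manip,optics
s=manip.state();f=optics.grab_frame("wrist");np.savez("w3.npz",eef=s["eef_pos"],rot=s["tcp_rot"],**f)
cv2.imwrite("pics/w3.png",f["frame"][:,:,::-1]);print(s["eef_pos"],s["joint_vel"].round(3),s["finger_gap"],s["finger_force"])
E
```

```text
[ 520.27411224 -252.46909437  164.92945919] [-0.004  0.     0.     0.001 -0.    -0.001 -0.002] 44.80583982614857 29.99759690836072
```

View pics/w3.png

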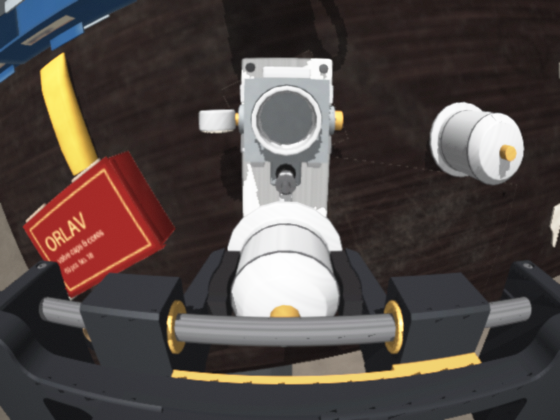

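```bash
python3 - <<'E'
from h import *
F=load("w3.npz")
for p in[(287,118.5),(250,119),(324,119),(287,86),(287,152)]:
    P=wonz(F,*p,60);print(p,P.round(1),tonest(P))
# flange front edge, world -> tool
for p in[(284.5,202)]:
    z=F["eef"][2]-32.6+16;P=wonz(F,*p,z);print("flange front in tool",F["rot"].T@(P-F["eef"]))
c=F["frame"]
g=cv2.cvtColor(c,cv2.COLOR_RGB2GRAY)[75:165,240:335]
ci=cv2.HoughCircles(cv2.resize(g,None,fx=4,fy=4),cv2.HOUGH_GRADIENT,1,400,param1=80,param2=25,minRadius=90,maxRadius=170);print(ci[0]/4 if ci is not None else None)
E
```

```text
(287, 118.5) [ 586.2 -270.6   60. ] [58.3 -1.6 60. ]
(250, 119) [ 592.7 -243.8   60. ] [58.2 25.9 60. ]
(324, 119) [ 579.5 -297.3   60. ] [ 58.3 -29.1  60. ]
(287, 86) [ 609.9 -276.4   60. ] [82.7 -1.6 60. ]
(287, 152) [ 561.6 -264.5   60. ] [33.  -1.6 60. ]
flange front in tool [31.05875072 -0.34817385 16.59354221]
[[46.625 45.625 34.65 ]]
```

Upright bowl in hand; ring centre at (287,119), giving about (586,-270) with the right diameter. Moving above it.

```bash
python3 - <<'E'
from h import *
print(go([586,-270,98]))
E
```

```text
(array([0.068 , 0.0012, 0.0669]), array([0.0002, 0.0002, 0.    ]))
```

arm_command(moves=[{"slide": [0.02, 0.001, 0], "angular": [0, 0, 0]}, {"slide": [0.045, 0.001, 0], "angular": [0, 0, 0]}, {"slide": [0.062, 0.001, 0.01], "angular": [0, 0, 0]}, {"slide": [0.068, 0.001, 0.03], "angular": [0, 0, 0]}, {"slide": [0.068, 0.001, 0.05], "angular": [0, 0, 0]}, {"slide": [0.068, 0.001, 0.062], "angular": [0, 0, 0]}, {"slide": [0.068, 0.001, 0.067], "angular": [0, 0, 0]}, {"slide": [0.068, 0.001, 0.067], "angular": [0, 0, 0]}])

```text
t: 11.4
eef_pos: [585.9, -269.7, 97.9]
tcp_rot: [[0.97, -0.242, -0.0], [-0.242, -0.97, -0.0], [-0.0, 0.0, -1.0]]
contact_force: [-0.0, 0.2, -1.2]
finger_gap: 45.1
finger_force: 30.0
```

arm_command(moves=[{"slide": [0, 0, 0], "angular": [0, 0, 0]}, {"slide": [0, 0, 0], "angular": [0, 0, 0]}, {"slide": [0, 0, 0.003], "angular": [0, 0, 0]}, {"slide": [0, 0, 0.006], "angular": [0, 0, 0]}, {"slide": [0, 0, 0.009], "angular": [0, 0, 0]}, {"slide": [0, 0, 0.011], "angular": [0, 0, 0]}, {"slide": [0, 0, 0.011], "angular": [0, 0, 0]}])

```text
t: 12.28
eef_pos: [586.0, -269.6, 86.7]
tcp_rot: [[0.97, -0.242, -0.001], [-0.242, -0.97, 0.0], [-0.0, 0.0, -1.0]]
contact_force: [-0.4, -0.1, -2.0]
finger_gap: 45.4
finger_force: 30.0
```

arm_command(moves=[{"slide": [0, 0, 0.003], "angular": [0, 0, 0]}, {"slide": [0, 0, 0.006], "angular": [0, 0, 0]}, {"slide": [0, 0, 0.008], "angular": [0, 0, 0]}, {"slide": [0, 0, 0.01], "angular": [0, 0, 0]}, {"slide": [0, 0, 0.01], "angular": [0, 0, 0]}])

```text
t: 12.9
eef_pos: [586.3, -269.7, 77.3]
tcp_rot: [[0.97, -0.242, 0.0], [-0.242, -0.97, -0.0], [0.0, 0.0, -1.0]]
contact_force: [-2.1, 0.9, 5.7]
finger_gap: 44.9
finger_force: 30.0
```

The force of 5.7 N matches the spring at about 3 mm, so the bowl is in the ring. I'll press on.

arm_command(moves=[{"slide": [-0.0005, 0, 0.002], "angular": [0, 0, 0]}, {"slide": [-0.0005, 0, 0.004], "angular": [0, 0, 0]}, {"slide": [-0.0005, 0, 0.006], "angular": [0, 0, 0]}, {"slide": [-0.0005, 0, 0.0065], "angular": [0, 0, 0]}, {"slide": [-0.0005, 0, 0.0065], "angular": [0, 0, 0]}, {"slide": [-0.0005, 0, 0.0065], "angular": [0, 0, 0]}])

```text
t: 13.65
eef_pos: [586.3, -269.7, 71.7]
tcp_rot: [[0.97, -0.242, 0.001], [-0.242, -0.97, -0.001], [0.001, 0.0, -1.0]]
contact_force: [-2.5, 0.9, 10.1]
finger_gap: 45.0
finger_force: 30.0
```

arm_command(moves=[{"slide": [-0.001, 0, 0.001], "angular": [0, 0, 0]}, {"slide": [-0.001, 0, 0.002], "angular": [0, 0, 0]}, {"slide": [-0.001, 0, 0.003], "angular": [0, 0, 0]}, {"slide": [-0.001, 0, 0.003], "angular": [0, 0, 0]}, {"slide": [-0.001, 0, 0.003], "angular": [0, 0, 0]}])

```text
t: 14.28
eef_pos: [586.3, -269.7, 70.5]
tcp_rot: [[0.97, -0.242, 0.003], [-0.242, -0.97, -0.001], [0.003, 0.0, -1.0]]
contact_force: [-4.9, 2.9, 21.5]
finger_gap: 45.1
finger_force: 30.4
```

arm_command(moves=[{"slide": [0, 0, 0], "angular": [0, 0, 0]}, {"slide": [0, 0, 0], "angular": [0, 0, 0]}, {"slide": [0, 0, 0], "angular": [0, 0, 0]}, {"slide": [0, 0, 0], "angular": [0, 0, 0]}, {"slide": [0, 0, 0], "angular": [0, 0, 0]}, {"slide": [0, 0, 0], "angular": [0, 0, 0]}])

```text
t: 15.02
eef_pos: [586.2, -269.8, 70.5]
tcp_rot: [[0.97, -0.242, 0.003], [-0.242, -0.97, -0.001], [0.003, 0.0, -1.0]]
contact_force: [-5.2, 2.6, 21.3]
finger_gap: 45.1
finger_force: 30.4
```

```bash
python3 - <<'E'
from h import *
from rig import optics
f=optics.grab_frame("side")["frame"][190:272,230:350,::-1]
a=cv2.resize(cv2.imread("pics/s4.png"),(120,82),interpolation=cv2.INTER_AREA)
# handle/arm strip, grip tip region
for n,(y0,y1,x0,x1) in dict(grip=(28,47,80,118),cheeks=(22,55,45,75),plate=(40,66,40,80)).items():
    A=a[y0:y1,x0:x1].mean(2).astype(np.float32);B=f[y0:y1,x0:x1].mean(2).astype(np.float32)
    print(n,cv2.phaseCorrelate(A,B),np.abs(A-B).mean())
E
```

```text
grip ((0.2870443966599652, 0.16736639912181772), 0.942095297574997) 18.060942
cheeks ((-0.0353669833232928, -0.10743291722787873), 0.9997902340359158) 26.32559
plate ((-4.75447342260793e-05, 0.5118786620127516), 0.859370509562669) 15.736218
```

The handle and clamp haven't moved, and the bowl is steady against the hard stop at the expected height (70.5 mm measured, 70.6 mm expected). I'm handing it in.

```bash
python3 -c "
from rig import ticket
print(ticket.finish_job())"
```

```text
the job is handed in; nothing more can be done
None
```

I handed the job in at about 15 s. The clamp looked locked in the camera images, and the smaller bowl was pressed home in the ring and held there at about 21 N, at the expected height. The larger bowl and other items were not touched.

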